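# Feel for the release groove and open the charging dock

### The job

Open the charging dock: run a closed fingertip along the top of its black front rail to find the release groove hidden in it, press the catch inside the groove down so that the clear cover springs up, then take the hand away and leave the cover standing open. Touch and press only: do not pick up or shift the devices, bottles and other things on the bench.

Things in the scene. Friction and masses are not known exactly. Their poses are not given: they have to be found in the camera images.
- dock: charging dock for pocket devices, a grey housing 264 mm deep (x), 400 mm wide (y), 96 mm high, fixed; origin at the centre of its underside, x from its front (robot side) to its rear, y to its left, z up. Two end housings 60 mm wide flank a 280 mm wide bay, where rows of upright devices stand under a clear cover. A black rail runs along the front of the bay.
- rail_mid (a point): middle of the rail's top face, 96 mm above the bench; axes as the dock's. The rail is 42 mm deep (x from -21 to 21 mm here) and 280 mm long (y from -140 to 140 mm), level with the end housings. It is a row of black clip-in modules of one height; one of them, clipped in at any place along the rail, holds the release groove.
- rail_left (a point): left (+y) end of the rail's top, on its centre line, where it meets the left end housing; 140 mm from rail_mid, same height and axes
- catch (a joint): release catch: a 37 x 44 mm plate at the bottom of the groove (a gap in the rail, 46 mm long along y, open to the front, 3 mm of rail left standing at its rear). Same black plastic as the rail, its top 10 mm below the rail's top. Value in m: 0 at rest, 0.007 fully down. Sprung: starts to move at 1.5 N, fully down at 5.5 N; frees the cover at about 4 mm; springs back when let go.
- cover (a joint): clear flip-up cover over the bay, 206 x 272 mm, 4 mm thick, hinged along its rear edge; its front edge lies just behind the rail, its top 3 mm below the rail's. Value in rad: 0 shut and latched, grows as the front edge rises. Once the catch frees it, a weak spring lifts it to about 0.75 rad (front edge some 140 mm up) within a second or two, and it stays there.
- bottle_a: amber dropper bottle, 33 mm across, 98 mm tall, standing on the table just in front of the dock; origin under its foot; leave it alone
- bottle_b: a second amber dropper bottle of the same size, standing on the table; origin under its foot; leave it alone
- spare: loose pocket device, 72 x 22 x 14 mm, lying on top of the dock's left (+y) end housing; origin at its underside; leave it alone
- carton_a: slim white carton, 22 x 105 x 22 mm (long along its y), lying on the table; origin at its underside; leave it alone
- carton_b: a second slim white carton of the same size, lying on top of the dock's right (-y) end housing; origin at its underside; leave it alone
- tape: roll of packing tape, 90 mm across, 24 mm high, lying flat on the table; origin at its underside; leave it alone
- driver: screwdriver lying on the table; origin at its underside; leave it alone

How it is judged:
By the outcome, as a careful person would: the job done as asked, in the order asked, and still so for the second after the job is handed in, with the robot touching nothing.
It also fails if it takes over 54 s, if anything falls off the work surface, if the arm or the gripper's body presses on something with over 40 N, if the wrist force passes 120 N, or if a joint passes its speed limit or range.

### The arm

A 7-joint arm with a two-finger parallel gripper is mounted at the origin on the work surface. World frame = base frame: x ahead of the robot, y to its left, z up, the work surface at z = 0. Lengths are in m, angles in rad, forces in N, time in s.
With the tool pointing down it reaches from about 0.4 to 0.875 m from the base axis. Payload 19.3 kg.
Tool frame: the origin (TCP) lies at the very end of the fingers, on their centre line; the grasp point (between the pads) lies 19 mm behind it; z points along the fingers, y is the line along which they close (so a half turn about z gives the same grasp; the last joint's range is limited). The gripper opens to 85 mm and grips with 20 to 120 N. Pads are 22 mm wide; open, the fingers measure 114 mm over their backs; the gripper's body (76 mm by 85 mm) begins 54 mm behind the grasp point. The pads swing forward as they close: fully open they stand 13 mm farther back than shut.
Start: joints at [-1.288, 0.521, -0.036, 1.599, 0.021, 1.021, -0.113], TCP at [0.216, 0.586, 0.231] pointing down, gripper open.
Joint ranges: [-2.91, 2.91], [-0.3, 2.13], [-1.5, 1.42], [0.17, 2.43], [-1.26, 4.41], [0.16, 1.93], [-2.52, 2.52]. Speed limits (rad/s): [1.89, 1.89, 2.39, 2.39, 3.01, 3.01, 3.01].

### API

Orientations are given as [roll, pitch, yaw] about the fixed x, y, z axes, in that order (R = Rz(yaw) Ry(pitch) Rx(roll)).
In Python, from workcell import bot gives the robot as it stands.
- The arm moves only by the tool jog_arm, never from a script. Its argument "motion" is a list of rows, each a list of 5 numbers: the shift along the tool's x, y, z scaled (see below), then the turn about the tool's z scaled (see below), then the opening, from 0 (shut) to 1 (fully open). A call has 1 to 12 rows; each row shifts and turns the commanded pose from where the row before left it, along the tool's axes as they then stand; what a row does not reach is not made up. The controller multiplies each number of a shift by 30 mm and each number of a turn by 0.08 rad. A row lasts 1/10 s, in which the tool goes at most 50 mm and 8.59 degrees, less where a joint would pass 70% of its speed; a pose out of reach is approached as far as the arm can. A call with a number of a shift or a turn outside -1 to 1 is refused whole. A call with a gripper value outside its range is refused whole. The fingers move at their own pace and stop on an object; "newtons" is the grip in N (left out, the last holds). Time passes only in rows, so rows that do not move let the fingers close. It gives the time, the measured TCP pose, the force, the opening and the grip force at its end, in the units of the state.
- bot.observe(): the state, without advancing time (a new reading comes with each control period).
- bot.grab_frame(name): name is "scene" or "top" or "wrist"; returns a dict with "pixels" (384x512x3 uint8, red, green, blue), "fovy" (degrees; the focal length in pixels is half the picture's height over the tangent of half this angle, whatever the lens; pixels are square), "cx", "cy" (the principal point, pixels), "k1" (the pictures are not rectified: a ray, as slopes to the right and down, at radius r is drawn at 1 + k1 r^2 times it, then the intrinsics apply), "rvec" (rotation vector, rad) and "tvec" (3), from world to camera coordinates, as OpenCV has them; the wrist camera has in their place "mount" (4x4, takes a point from camera to tool coordinates, whose origin is the TCP and whose axes are the flange's). Camera axes: x right, y down, z forward; pixel columns grow to the right and rows downward; lengths in m; the calibration is good to about 2 mm. A picture is of the moment at which its call begins: read the wrist's pose just before it. There is no depth.
- bot.job_done(): hands the job in; it is judged then, once.
The state is a dict: "clock": time; "qpos": joint angles; "qd": joint speeds; "joint_efforts": joint torques, N m; "position": TCP position; "tool_rot": TCP orientation; "force": force on the tool from outside, world axes, zero at the start; "moment": the same for the moment, N m; "grip_width": finger opening in m; "finger_force": force on a finger pad.
Only numpy, scipy, OpenCV 4.12 (cv2) and the standard library are available. Lean on these libraries where they do the work, as an engineer would, in place of code of your own. Each camera call takes 0.05 s, during which the arm holds its last target. There are 200 camera calls.

## Working session

There is one attempt and no reset: what is moved stays moved. The work goes in short steps, Python scripts to look and compute and a tool call to move; the robot and the scene stay as the last step left them, time stands still between calls to the robot, and variables do not carry over. Pictures are saved under pics/ and viewed, at most 10 in all, crops included, and the job is handed in when it is done.

Besides the shell and the picture viewer there is one more tool, called by a JSON object that holds its "op" and its "data", one argument or row to a line. jog_arm: Moves the arm, as the interface text tells. Shifts and turns lie within -1 to 1; 1 stands for 30 mm of shift or 0.08 rad of turn. Its arguments: {"type":"object","properties":{"motion":{"type":"array","items":{"type":"array","items":{"type":"number"}}},"newtons":{"type":"number"}},"required":["motion"]}

```bash
mkdir -p pics
python3 - <<'E'
from workcell import bot
import cv2,numpy as np
print(bot.observe())
for n in("scene","top"):
    f=bot.grab_frame(n); cv2.imwrite(f"pics/{n}0.png",f["pixels"][:,:,::-1]); print(n,{k:v for k,v in f.items() if k!="pixels"})
E
```

```text
{'clock': 0.0, 'qpos': array([-1.28816838,  0.52198276, -0.03631472,  1.60000104,  0.02113407,
        1.02111143, -0.11281192]), 'qd': array([-0.00032246, -0.001495  , -0.00068044,  0.00142383, -0.00076338,
       -0.00011746, -0.00089714]), 'joint_efforts': array([ 1.69675608e-03, -9.27095819e+01,  1.98134176e+00, -3.69933379e+01,
        1.80371047e-02,  8.13632912e-03, -3.77729089e-05]), 'position': array([0.21587792, 0.58617164, 0.23074783]), 'tool_rot': array([-3.14047210e+00,  3.08889974e-05,  2.78869724e+00]), 'force': array([ 0.37357794, -0.34362951,  0.05216432]), 'moment': array([ 0.03038065, -0.06153661, -0.00043915]), 'finger_force': 0.0, 'grip_width': 0.08554257960090789}
scene {'fovy': 57.85619326066872, 'cx': 256.29894320747184, 'cy': 193.45473722696167, 'k1': -0.028748558647823937, 'rvec': array([ 2.44077153,  0.63604069, -0.19940264]), 'tvec': array([-0.51528542, -0.20771288,  1.21948549])}
top {'fovy': 43.37933114032074, 'cx': 249.38084631159083, 'cy': 198.72495653098264, 'k1': -0.15728030909278132, 'rvec': array([ 2.14635031, -2.17685214,  0.09726247]), 'tvec': array([-0.01515005,  0.59373714,  1.70956883])}
```

View pics/top0.png

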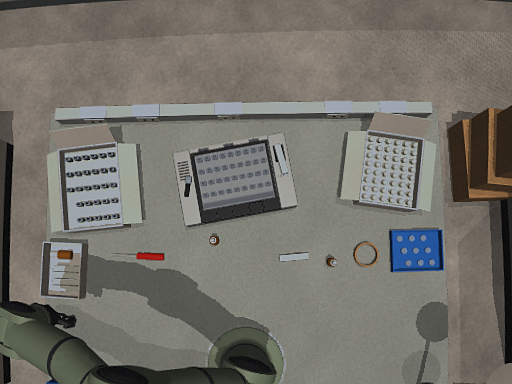

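View pics/scene0.png

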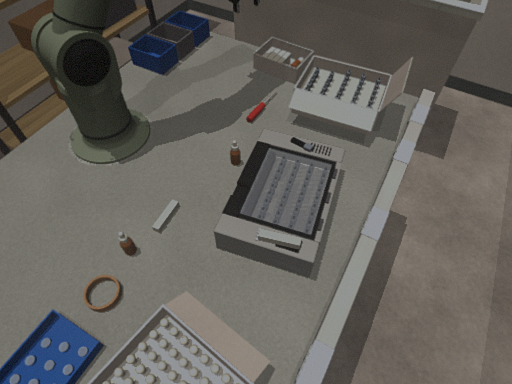

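The top view shows the dock centred near (237,178), with the black rail along its front from about (200,218) to (277,203). Bottle_a is at (214,240), and the arm is at lower left. The scene view shows the rail from about (262,147) to (230,213). I'll zoom in on the rail in both.

```bash
cat > h.py <<'E'
import cv2,numpy as np
def K(f):
    h=f["pixels"].shape[0]; F=h/2/np.tan(np.radians(f["fovy"])/2)
    return np.array([[F,0,f["cx"]],[0,F,f["cy"]],[0,0,1.]]),np.array([f["k1"],0,0,0.])
def ray(f,uv,R=None,t=None):
    k,d=K(f); n=cv2.undistortPoints(np.array(uv,float).reshape(-1,1,2),k,d)[:,0]
    if R is None: R=cv2.Rodrigues(f["rvec"])[0]; t=f["tvec"]
    v=np.c_[n,np.ones(len(n))]@R; c=-R.T@t
    return c,v
def onz(f,uv,z,R=None,t=None):
    c,v=ray(f,uv,R,t); return c+v*((z-c[2])/v[:,2])[:,None]
def proj(f,P):
    k,d=K(f); return cv2.projectPoints(np.array(P,float).reshape(-1,1,3),f["rvec"],f["tvec"],k,d)[0][:,0]
E
python3 - <<'E'
import cv2,numpy as np
a=cv2.imread("pics/top0.png")[125:250,165:305]; b=cv2.imread("pics/scene0.png")[125:275,205:355]
g=lambda x:np.clip(255*(x/255.)**.5,0,255).astype(np.uint8)
a=cv2.resize(g(a),None,fx=4,fy=4,interpolation=cv2.INTER_CUBIC); b=cv2.resize(g(b),None,fx=4,fy=4,interpolation=cv2.INTER_CUBIC)
cv2.imwrite("pics/a.png",a);cv2.imwrite("pics/b.png",b)
E
```

```text
(no output)
```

View pics/a.png

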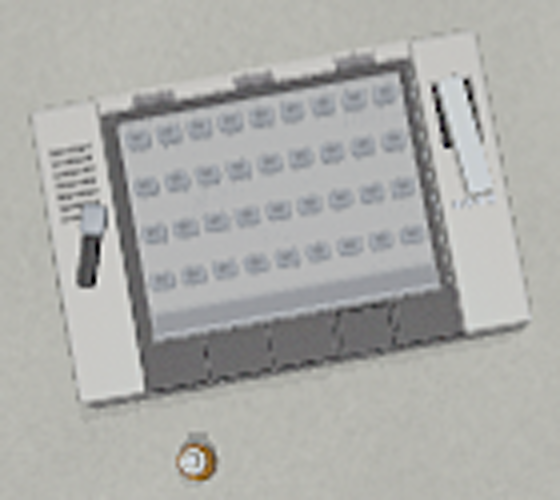

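View pics/b.png

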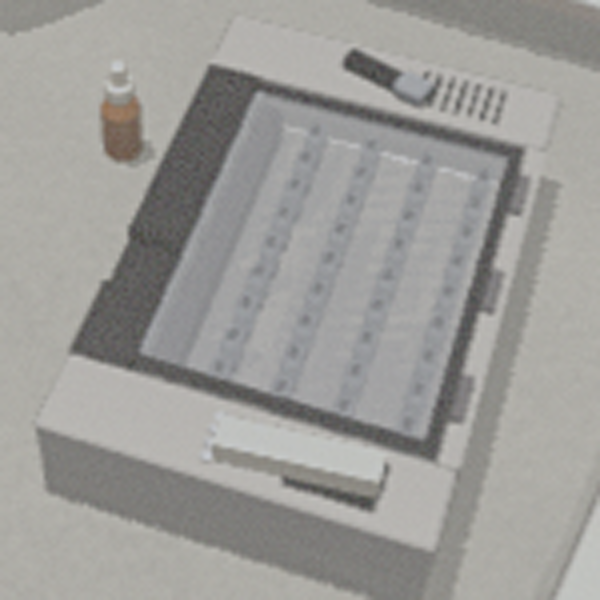

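The top crop shows rail modules. One of them, at crop x 337–395, has a set-back front edge. The scene crop shows a notch in the rail's front edge between (132,240) and (105,280), which fits the same module. I'll turn these into world positions.

Run:
```python
from workcell import bot
from h import *
np.set_printoptions(precision=4,suppress=True)
t=bot.grab_frame("top"); s=bot.grab_frame("scene")
o=lambda p:(np.array(p,float)+.5)/4-.5
T=onz(t,o([[82,405],[528,325],[475,32],[32,112],[148,391],[466,334],[340,355],[395,347]])+[165,125],.096)
print("top corners FL FR BR BL, railL railR frontedge, groove",T[:,:2])
S=onz(s,o([[210,67],[72,353],[132,238],[104,281],[235,18],[38,428],[560,95],[435,548]])+[205,125],.096)
print("scene railL railR front, groove, FL FR BL BR",S[:,:2])
fl,fr,br,bl=T[:4,:2]
print(np.linalg.norm(fl-fr),np.linalg.norm(fl-bl))
for n,Q in(("top",T[:4]),("scene",S[[4,5,7,6]])):
    Q=Q[:,:2]; y=Q[0]-Q[1]+Q[3]-Q[2]; yaw=np.arctan2(-y[0],y[1]); c=Q.mean(0); 
    ex=np.array([np.cos(yaw),np.sin(yaw)]); ey=np.array([-ex[1],ex[0]])
    print(n,"yaw",yaw,"c",c)
    for A in (T,S): print(np.c_[(A[:,:2]-c)@ex,(A[:,:2]-c)@ey])
# bottle foot
print("bottle",onz(t,o([[196,462]])+[165,125],.098), onz(s,o([[118,68]])+[205,125],.098))
```

```text
top corners FL FR BR BL, railL railR frontedge, groove [[ 0.4953  0.1996]
 [ 0.5593 -0.1877]
 [ 0.8194 -0.1475]
 [ 0.7544  0.2445]
 [ 0.5068  0.1421]
 [ 0.5523 -0.1338]
 [ 0.5357 -0.0245]
 [ 0.542  -0.0722]]
scene railL railR front, groove, FL FR BL BR [[ 0.5134  0.1412]
 [ 0.5613 -0.1325]
 [ 0.5466 -0.0311]
 [ 0.549  -0.0723]
 [ 0.5044  0.1983]
 [ 0.5729 -0.191 ]
 [ 0.7595  0.2465]
 [ 0.8262 -0.1438]]
0.39259304706464215 0.2628544487065827
top yaw 0.16403573870131827 c [0.6571 0.0272]
[[-0.1314  0.1965]
 [-0.1316 -0.1961]
 [ 0.1316 -0.1989]
 [ 0.1314  0.1985]
 [-0.1295  0.1379]
 [-0.1297 -0.1418]
 [-0.1282 -0.0313]
 [-0.1298 -0.0793]]
[[-0.1232  0.1359]
 [-0.1206 -0.142 ]
 [-0.1185 -0.0395]
 [-0.1229 -0.0806]
 [-0.1227  0.1937]
 [-0.1187 -0.2016]
 [ 0.1369  0.1996]
 [ 0.1389 -0.1964]]
scene yaw 0.17164207348772662 c [0.6658 0.0275]
[[-0.1385  0.1987]
 [-0.1416 -0.1939]
 [ 0.1215 -0.1986]
 [ 0.1243  0.1987]
 [-0.1371  0.1401]
 [-0.1393 -0.1396]
 [-0.137  -0.0291]
 [-0.139  -0.0771]]
[[-0.1307  0.1381]
 [-0.1302 -0.1399]
 [-0.1274 -0.0374]
 [-0.1321 -0.0784]
 [-0.1298  0.1959]
 [-0.1289 -0.1995]
 [ 0.1298  0.1998]
 [ 0.1289 -0.1962]]
bottle [[0.4449 0.1007 0.098 ]] [[0.4533 0.1038 0.098 ]]
```

{"op": "jog_arm", "data": {
  "motion": [
    [0,0,0,-1,0],
    [0,0,0,-1,0],
    [0,0,0,-1,0],
    [0,0,0,-1,0],
    [0,0,0,-1,0],
    [0,0,0,-1,0],
    [0,0,0,-0.51,0],
    [0,0,0,0,0],
    [0,0,0,0,0]
  ],
  "newtons": 40
}}

```text
clock: 1.1
position: [0.216, 0.5864, 0.2312]
tool_rot: [-3.141, -0.0, -2.975]
force: [0.9, 0.1, 0.2]
grip_width: 0.0004
finger_force: 0.0
```

{"op": "jog_arm", "data": {
  "motion": [
    [-0.44,-1,0,0,0],
    [-0.44,-1,0,0,0],
    [-0.44,-1,0,0,0],
    [-0.44,-1,0,0,0],
    [-0.44,-1,0,0,0],
    [-0.44,-1,0,0,0],
    [-0.44,-1,0,0,0],
    [-0.44,-1,0,0,0],
    [-0.44,-1,0,0,0],
    [0,0,0,0,0]
  ]
}}

```text
clock: 2.1
position: [0.3806, 0.3366, 0.2314]
tool_rot: [-3.14, 0.001, -2.98]
force: [-1.2, 0.1, -0.0]
grip_width: -0.0003
finger_force: 0.0
```

{"op": "jog_arm", "data": {
  "motion": [
    [-0.45,-1,0,0,0],
    [-0.45,-1,0,0,0],
    [-0.45,-1,0,0,0],
    [-0.45,-1,0,0,0],
    [-0.45,-1,0,0,0],
    [-0.45,-1,0,0,0],
    [-0.45,-1,0,0,0],
    [-0.45,-1,0,0,0],
    [-0.12,-0.4,0.5,0,0],
    [0,0,0.5,0,0],
    [0,0,0,0,0]
  ]
}}

```text
clock: 3.2
position: [0.5296, 0.1103, 0.1998]
tool_rot: [-3.141, -0.003, -2.975]
force: [-0.1, 0.5, 0.4]
grip_width: -0.0001
finger_force: 0.0
```

```bash
cat > w.py <<'E'
from h import *
from scipy.spatial.transform import Rotation as Ro
def wpose(o,f):
    M=np.eye(4); M[:3,:3]=Ro.from_euler("xyz",o["tool_rot"]).as_matrix(); M[:3,3]=o["position"]
    C=np.linalg.inv(M@f["mount"]); return C[:3,:3],C[:3,3]
E
python3 - <<'E'
from workcell import bot
from w import *
np.set_printoptions(precision=4,suppress=True)
o=bot.observe(); f=bot.grab_frame("wrist"); print(o["position"],o["tool_rot"],o["force"])
np.savez("w1.npz",pos=o["position"],rot=o["tool_rot"],**f)
cv2.imwrite("pics/w1.png",np.clip(255*(f["pixels"][:,:,::-1]/255.)**.6,0,255).astype(np.uint8))
E
```

```text
[0.5296 0.1103 0.1998] [-3.1414 -0.0026 -2.9749] [-0.0753  0.4986  0.4001]
```

View pics/w1.png

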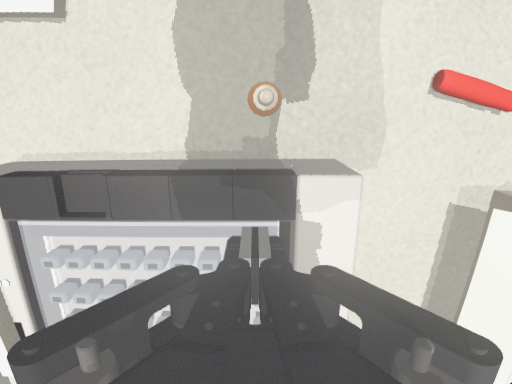

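The wrist view shows the rail's top face at rows 171–219. Its left end meets the housing at (296,195), and the groove's darker floor lies at columns 60–108. I'll check these against the estimate.

Run:
```python
from w import *
np.set_printoptions(precision=4,suppress=True)
f=dict(np.load("w1.npz")); o=dict(position=f["pos"],tool_rot=f["rot"]); R,t=wpose(o,f)
P=onz(f,[[293,171],[297,219],[171,171],[171,219],[60,175],[63,217],[107,175],[110,218]],.096,R,t)
yaw=.168;ex=np.array([np.cos(yaw),np.sin(yaw)]); ey=np.array([-ex[1],ex[0]])
d=P[:,:2]-f["pos"][:2]
print(P[:,:2]); print("rel tcp in dock axes mm",1e3*np.c_[d@ex,d@ey])
```

```text
[[ 0.5047  0.1415]
 [ 0.5472  0.154 ]
 [ 0.5223  0.0374]
 [ 0.5665  0.0414]
 [ 0.5424 -0.0626]
 [ 0.5825 -0.0602]
 [ 0.5352 -0.0189]
 [ 0.5754 -0.0148]]
rel tcp in dock axes mm [[ -19.3983   34.9317]
 [  24.6603   40.1198]
 [ -19.448   -70.6383]
 [  24.8281  -74.0246]
 [ -16.3299 -172.5528]
 [  23.6499 -176.911 ]
 [ -16.0963 -128.3319]
 [  24.2154 -131.0107]]
```

{"op": "jog_arm", "data": {
  "motion": [
    [0.06,0,0.9,0,0],
    [0,0,0.9,0,0],
    [0,0,0.9,0,0],
    [0,0,0.4,0,0],
    [0,0,0.1,0,0],
    [0,0,0,0,0],
    [0,0,0,0,0]
  ]
}}

```text
clock: 3.95
position: [0.5293, 0.1103, 0.1065]
tool_rot: [3.141, 0.002, -2.974]
force: [0.0, -0.9, 0.1]
grip_width: -0.0004
finger_force: 0.0
```

{"op": "jog_arm", "data": {
  "motion": [
    [0,0,0.05,0,0],
    [0,0,0.05,0,0],
    [0,0,0,0,0]
  ]
}}

```text
clock: 4.25
position: [0.5286, 0.11, 0.1024]
tool_rot: [-3.142, 0.0, -2.974]
force: [-0.3, -0.2, -0.2]
grip_width: -0.0001
finger_force: 0.0
```

{"op": "jog_arm", "data": {
  "motion": [
    [0,0,0.07,0,0],
    [0,0,0.07,0,0],
    [0,0,0,0,0]
  ]
}}

```text
clock: 4.55
position: [0.5284, 0.11, 0.0978]
tool_rot: [-3.142, -0.001, -2.974]
force: [-0.5, 0.1, 0.1]
grip_width: -0.0001
finger_force: 0.0
```

{"op": "jog_arm", "data": {
  "motion": [
    [0,0,0.04,0,0],
    [0,0,0.03,0,0],
    [0,0,0,0,0]
  ]
}}

```text
clock: 4.85
position: [0.5286, 0.11, 0.0961]
tool_rot: [-3.142, 0.0, -2.974]
force: [-0.7, -0.2, 4.2]
grip_width: -0.0005
finger_force: 1.9
```

{"op": "jog_arm", "data": {
  "motion": [
    [0,-0.33,0.02,0,0],
    [0,-0.33,0,0,0],
    [0,-0.33,0,0,0],
    [0,-0.33,0,0,0],
    [0,0,0,0,0]
  ]
}}

```text
clock: 5.35
position: [0.5362, 0.0704, 0.0961]
tool_rot: [3.141, 0.002, -2.975]
force: [1.8, -4.0, 10.4]
grip_width: -0.0002
finger_force: 5.3
```

{"op": "jog_arm", "data": {
  "motion": [
    [0,-0.33,0,0,0],
    [0,-0.33,0,0,0],
    [0,-0.33,0,0,0],
    [0,-0.33,0,0,0],
    [0,-0.33,0,0,0],
    [0,0,0,0,0]
  ]
}}

```text
clock: 5.95
position: [0.5445, 0.0215, 0.0961]
tool_rot: [-3.142, 0.002, -2.975]
force: [0.5, -3.8, 10.3]
grip_width: -0.0005
finger_force: 5.2
```

{"op": "jog_arm", "data": {
  "motion": [
    [0,-0.3,0,0,0],
    [0,-0.3,0,0,0],
    [0,0,0,0,0]
  ]
}}

```text
clock: 6.25
position: [0.5475, 0.004, 0.0961]
tool_rot: [3.142, 0.002, -2.974]
force: [0.2, -2.8, 10.7]
grip_width: 0.0001
finger_force: 5.3
```

{"op": "jog_arm", "data": {
  "motion": [
    [0,-0.3,0,0,0],
    [0,-0.3,0,0,0],
    [0,0,0,0,0]
  ]
}}

```text
clock: 6.55
position: [0.5505, -0.0138, 0.0961]
tool_rot: [3.142, 0.002, -2.974]
force: [0.8, -2.1, 10.4]
grip_width: -0.0001
finger_force: 5.2
```

{"op": "jog_arm", "data": {
  "motion": [
    [0,-0.3,0,0,0],
    [0,0,0,0,0]
  ]
}}

```text
clock: 6.75
position: [0.5519, -0.0223, 0.0961]
tool_rot: [3.141, 0.002, -2.974]
force: [1.3, -2.2, 9.3]
grip_width: -0.0003
finger_force: 5.2
```

{"op": "jog_arm", "data": {
  "motion": [
    [0,-0.25,0,0,0],
    [0,0,0,0,0]
  ]
}}

```text
clock: 6.95
position: [0.553, -0.0299, 0.0959]
tool_rot: [3.142, 0.002, -2.974]
force: [0.7, 0.5, 7.9]
grip_width: 0.0001
finger_force: 3.8
```

{"op": "jog_arm", "data": {
  "motion": [
    [0,-0.2,0,0,0],
    [0,0,0,0,0]
  ]
}}

```text
clock: 7.15
position: [0.5533, -0.0363, 0.0954]
tool_rot: [-3.141, -0.0, -2.974]
force: [0.1, 0.4, 0.6]
grip_width: 0.0004
finger_force: 0.0
```

{"op": "jog_arm", "data": {
  "motion": [
    [0,-0.15,0,0,0],
    [0,0,0,0,0]
  ]
}}

```text
clock: 7.35
position: [0.554, -0.0406, 0.0953]
tool_rot: [-3.141, -0.0, -2.974]
force: [-0.7, 0.3, 0.3]
grip_width: 0.0002
finger_force: 0.0
```

{"op": "jog_arm", "data": {
  "motion": [
    [0,0,0.1,0,0],
    [0,0,0.1,0,0],
    [0,0,0.07,0,0],
    [0,0,0,0,0]
  ]
}}

```text
clock: 7.75
position: [0.5538, -0.0398, 0.0869]
tool_rot: [3.141, -0.001, -2.973]
force: [0.0, 0.2, -0.4]
grip_width: -0.0001
finger_force: 0.0
```

{"op": "jog_arm", "data": {
  "motion": [
    [0,0,0.07,0,0],
    [0,0,0.06,0,0],
    [0,0,0,0,0]
  ]
}}

```text
clock: 8.05
position: [0.5541, -0.0399, 0.0833]
tool_rot: [-3.142, 0.0, -2.974]
force: [0.1, -0.3, 0.0]
grip_width: 0.0002
finger_force: 0.2
```

{"op": "jog_arm", "data": {
  "motion": [
    [0,0,0.05,0,0],
    [0,0,0.05,0,0],
    [0,0,0,0,0]
  ]
}}

```text
clock: 8.35
position: [0.5541, -0.0398, 0.0803]
tool_rot: [3.142, 0.0, -2.974]
force: [-0.9, 0.4, 4.4]
grip_width: 0.0002
finger_force: 2.2
```

{"op": "jog_arm", "data": {
  "motion": [
    [0,0,0.03,0,0],
    [0,0,0,0,0],
    [0,0,0,0,0],
    [0,0,0,0,0],
    [0,0,0,0,0]
  ]
}}

```text
clock: 8.85
position: [0.5541, -0.0399, 0.0796]
tool_rot: [-3.142, 0.0, -2.974]
force: [-1.2, 0.5, 5.2]
grip_width: -0.0
finger_force: 2.5
```

Run:
```python
from workcell import bot
import cv2,numpy as np
f=bot.grab_frame("scene");print(bot.observe()["force"])
b=f["pixels"][90:290,150:400,::-1]
cv2.imwrite("pics/s2.png",cv2.resize(b,None,fx=3,fy=3,interpolation=cv2.INTER_CUBIC))
```

```text
[-0.36038972  1.28587396  5.61287576]
```

View pics/s2.png

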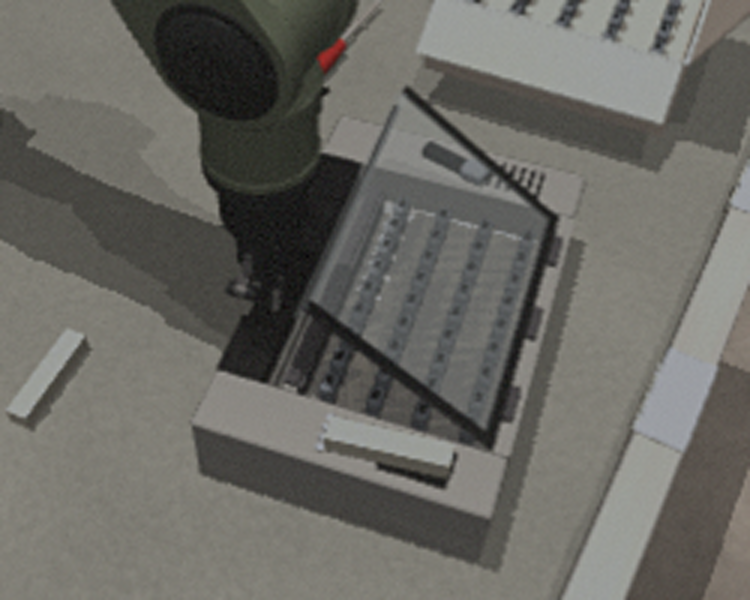

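The cover has sprung up: its front edge runs from about (405,90) to (315,305) in the crop. Next I'll back the hand out forward, away from the cover, and then lift it.

{"op": "jog_arm", "data": {
  "motion": [
    [0.1,0,-0.2,0,0],
    [0.4,0,-0.3,0,0],
    [0.6,0,-0.4,0,0],
    [0.7,0,-0.4,0,0],
    [0.7,0,-0.4,0,0],
    [0.7,0,-0.4,0,0],
    [0,0,-0.8,0,0],
    [0,0,-0.8,0,0],
    [0,0,-0.5,0,0],
    [0,0,0,0,0],
    [0,0,0,0,0],
    [0,0,0,0,0]
  ]
}}

```text
clock: 10.1
position: [0.4586, -0.056, 0.2049]
tool_rot: [3.141, -0.001, -2.974]
force: [0.1, -0.5, -0.2]
grip_width: -0.0003
finger_force: 0.0
```

{"op": "jog_arm", "data": {
  "motion": [
    [0,0,0,0,0],
    [0,0,0,0,0],
    [0,0,0,0,0],
    [0,0,0,0,0],
    [0,0,0,0,0],
    [0,0,0,0,0],
    [0,0,0,0,0],
    [0,0,0,0,0],
    [0,0,0,0,0],
    [0,0,0,0,0]
  ]
}}

```text
clock: 11.1
position: [0.4594, -0.056, 0.2055]
tool_rot: [-3.142, 0.0, -2.974]
force: [-0.5, -0.8, -0.1]
grip_width: 0.0002
finger_force: 0.0
```

Run:
```python
from workcell import bot
import cv2,numpy as np
f=bot.grab_frame("scene");print(bot.observe()["force"])
b=f["pixels"][90:290,150:400,::-1]
cv2.imwrite("pics/s3.png",cv2.resize(b,None,fx=3,fy=3,interpolation=cv2.INTER_CUBIC))
```

```text
[ 0.46736032 -0.19905297  0.06621928]
```

View pics/s3.png

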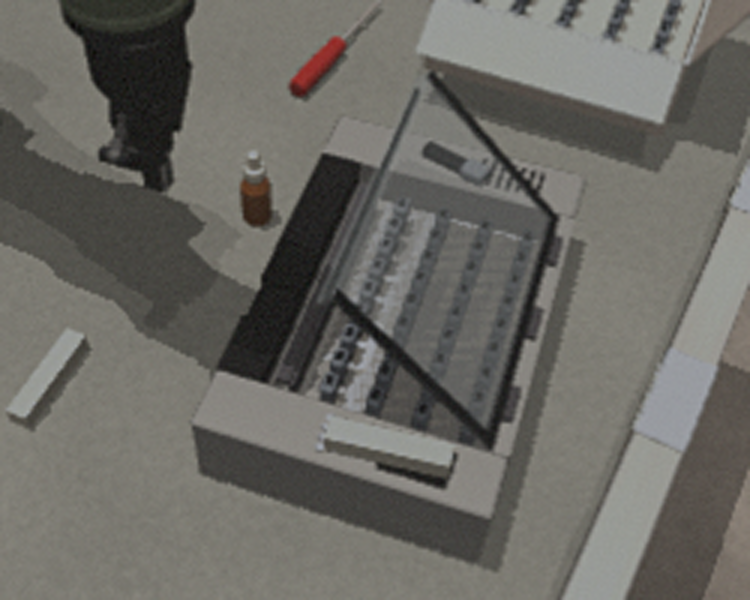

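The cover stands fully open, with its front edge running from about (430,75) to (338,292). The hand is clear, and bottle_a, the spare and the carton on the dock are undisturbed.

```bash
python3 -c "
from workcell import bot
print(bot.job_done())"
```

```text
the job is handed in; nothing more can be done
None
```

The dock is open: I found the groove by running the closed fingertip along the rail and pressed the catch, the cover sprang up and stayed open, the hand was clear of everything, and the job was handed in at about 11 s on the robot's clock.

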